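# Pre-run stop check on a jar mill

### The job

Do the pre-run check of the jar mill's stop: with a fingertip push the lobed mushroom stop button fully in so that it latches, then push one of its lobes round clockwise (seen from above) until the button springs back out, and last press the round reset button on the same panel fully in and let go, with the speed dial left where it is. Touch only: never take the mushroom head or a lobe between the fingers, and do not move the jar on the rollers or any of the loose things on the bench.

Things in the scene. Friction and masses are not known exactly. Their poses are not given: they have to be found in the camera images.
- mill: bench jar mill, fixed. Origin: centre of the underside of its control console (box 180 mm along x, 150 mm along y, flat level top 120 mm up); z up. The roller bed (170 mm wide, 350 mm long, 120 mm high) joins it on the +y side. On the console top, at mill x,y in mm: stop button (-36, -12), reset button (52, 40), speed dial (52, -36)
- stop_top (a point): centre of the top of the mushroom stop button, on its vertical axis, riding with the head. Head: dome 47 mm across, 22 mm thick, with three upright round lobes (18 mm across, axes 21 mm out, reaching 30 mm out, 4 to 22 mm below this point) at 0, 120, 240 degrees from the point's x axis, hollows between them. Out, this point is 40 mm above the console top; below: stem 25 mm, collar 42 mm across, 4 mm high
- stop_push (a joint): how far the stop button is pushed in, m: 0 out, 0.010 against its end stop. It is sprung outwards (about 5 N at first, 10 to 15 N to push home). Pushed in past about 0.0085 it latches by itself, and let go it rests latched at about 0.0075
- stop_turn (a joint): turn of the stop button's head, rad: 0 at rest, growing clockwise seen from above, end stop 0.80. A spring turns it back to 0 when it is let go (about 0.1 N m at the end). With the button latched, a turn of 0.4 to 0.6 frees the latch and the head springs out
- reset_top (a point): centre of the top of the reset button, a round push button of 24 mm diameter standing 6 mm proud of its round bezel (40 mm across, 12 mm high) on the console's top; it is pressed straight down
- reset (a joint): how far the reset button is pressed, m: 0 out, 0.005 fully in; a spring (5 N when fully in) brings it back
- speed_mark (a point): white mark near the end of the bar grip on top of the speed dial, 14 mm from the dial's axis; the dial (34 mm across, bar top 44 mm above the console's top) turns and must stay as it is
- mill_jar: ceramic milling jar lying loose on the mill's two rollers, 96 mm diameter, about 120 mm long, its axis along the mill's y; origin at its middle
- tub: white screw-lid tub, 90 mm diameter, 130 mm high, standing loose; origin at the centre of its underside
- reagent: white bottle, 68 mm diameter, 160 mm high, standing loose; origin at the centre of its underside
- amber: amber glass bottle, 60 mm diameter, 140 mm high, standing loose; origin at the centre of its underside
- brush: sieve brush 190 mm long lying loose in front of the mill, along its own x
- scoop: steel scoop lying loose, open pan 130 x 75 x 32 mm with a round handle to its -x, 235 mm long in all; origin under the pan's centre
- small_sieve: steel test sieve, 100 mm diameter, 40 mm high, standing loose; origin at the centre of its underside

How it is judged:
By the outcome, as a careful person would: the job done as asked, in the order asked, and still so for the second after the job is handed in, with the robot touching nothing.
It also fails if it takes over 48 s, if anything falls off the work surface, if the arm or the gripper's body presses on something with over 40 N, if the wrist force passes 120 N, or if a joint passes its speed limit or range.

### The arm

A 6-joint arm with a two-finger parallel gripper is mounted at the origin on the work surface. World frame = base frame: x ahead of the robot, y to its left, z up, the work surface at z = 0. Lengths are in m, angles in rad, forces in N, time in s.
With the tool pointing down it reaches from about 0.375 to 0.9 m from the base axis. Payload 3.1 kg.
Tool frame: the origin (TCP) lies on the centre line of the jaws, within the pads' length; the fingertips stand 25 mm ahead of it and the grasp point (between the pads) lies 6 mm ahead of it (manip.tips_ahead is the distance from the TCP to the fingertips, in m); z points along the fingers, y is the direction in which the jaws open and shut (so a half turn about z gives the same grasp; the last joint's range is limited). The gripper opens to 85 mm and grips with 20 to 120 N. Pads are 22 mm wide; open, the fingers measure 114 mm over their backs; the gripper's body (76 mm by 85 mm) begins 54 mm behind the grasp point. The pads swing forward as they close: fully open they stand 13 mm farther back than shut.
Start: joints at [1.121, 0.527, 1.433, -0, 1.181, -0.178], TCP at [0.168, 0.602, 0.256] pointing down, gripper open.
Joint ranges: [-3.08, 3.08], [-0.75, 2.2], [0.22, 2.44], [-1.43, 4.57], [0, 2.65], [-2.85, 2.85]. Speed limits (rad/s): [2.79, 2.79, 3.14, 3.14, 3.14, 3.14].

### API

Orientations are given as a unit quaternion [x, y, z, w].
In Python, from station import manip gives the robot as it stands.
- The arm moves only by the tool play_rows, never from a script. Its argument "steps" is a list that holds one entry, the list of rows, each a list of 6 numbers: the shift along the tool's x, y, z in m, then the turn, a rotation vector about the tool's x, y, z in degrees. In form: [[[x, y, z, rx, ry, rz], ...]]. A call has 1 to 10 rows; each row shifts and turns the commanded pose from where the row before left it, along the tool's axes as they then stand; what a row does not reach is not made up. A row lasts 1/8 s, in which the tool goes at most 62.5 mm and 10.7 degrees, less where a joint would pass 70% of its speed; a pose out of reach is approached as far as the arm can. A call is refused whole if a number of a shift passes 0.0625 or a number of a turn 10.7, either way. A call with a gripper value outside its range is refused whole. "fingers" is the opening, from 0 (shut) to 1 (fully open), set as the call begins (left out, the last holds). The fingers move at their own pace and stop on an object; "squeeze" is the grip in N (left out, the last holds). Time passes only in rows, so rows that do not move let the fingers close. It gives the time, the measured TCP pose, the force and the opening at its end, in the units of the state.
- manip.sense(): the state, without advancing time (a new reading comes with each control period).
- manip.snapshot(name): name is "scene" or "top"; returns a dict with "img" (420x560x3 uint8, red, green, blue), "K" (3x3 intrinsics, pixels), "world_from_camera" (4x4, takes a point from camera to world coordinates). Camera axes: x right, y down, z forward; pixel columns grow to the right and rows downward; lengths in m; the calibration is good to about 2 mm. A picture is of the moment at which its call begins. There is no depth.
- manip.sign_off(): hands the job in, once; it reports no verdict.
Trained networks look in a picture, given as the dict that the camera call returned (one of the last four; its "shot" number tells which), for a name from the list of things; names that differ only in an ending like _2 or _b are one class to them, and where a whole thing is asked for, a point or a joint stands for the part that bears it (a point fixed in the world has none). Each returns a list of dicts, best first, with "score" (0 to 1); they miss things now and then, are a little off and sometimes report something else, mostly with a low value. They report only what shows in the picture. A call takes as long as a camera call.
- manip.regions_of(label, picture): "pixels" (420x560 bool, what is visible of it) and "rect" ([left, top, right, bottom] in pixels, round what is visible of it).
- manip.pinpoint(label, picture): "point" ([column, row] in pixels: a listed point, or the origin of a listed thing).
The state is a dict: "t": time; "q": joint angles; "qd": joint speeds; "tau": joint torques, N m; "tcp_pos": TCP position; "tool_rot": TCP orientation; "force": force on the tool from outside, world axes, zero at the start; "ft_torque": the same for the moment, N m; "finger_gap": opening from 0.0 (shut) to 1.0 (fully open).
Only numpy, scipy, OpenCV 4.12 (cv2) and the standard library are available. Lean on these libraries where they do the work, as an engineer would, in place of code of your own. Each camera call takes 0.05 s, during which the arm holds its last target.

## Working session

There is one attempt and no reset: what is moved stays moved. The work goes in short steps, Python scripts to look and compute and a tool call to move; the robot and the scene stay as the last step left them, time stands still between calls to the robot, and variables do not carry over. Pictures are saved under pics/ and viewed, and the job is handed in when it is done.

Besides the shell and the picture viewer there is one more tool, called as name([rows], argument=value, ...), one row to a line, values as JSON. play_rows: Moves the arm, as the interface text tells. Its arguments: {"type":"object","properties":{"steps":{"type":"array"},"fingers":{"type":"number"},"squeeze":{"type":"number"}},"required":["steps"]}

```bash
mkdir -p pics
cat > h.py <<'E'
import numpy as np, cv2
from station import manip
def ray(s,p):
    K=np.array(s["K"]);T=np.array(s["world_from_camera"])
    d=T[:3,:3]@np.linalg.solve(K,[p[0],p[1],1]); return T[:3,3],d/np.linalg.norm(d)
def tri(rs):
    A=np.zeros((3,3));b=np.zeros(3)
    for o,d in rs:
        P=np.eye(3)-np.outer(d,d);A+=P;b+=P@o
    x=np.linalg.solve(A,b); return x,[np.linalg.norm((np.eye(3)-np.outer(d,d))@(x-o)) for o,d in rs]
def onz(s,p,z):
    o,d=ray(s,p); return o+d*(z-o[2])/d[2]
def proj(s,X):
    T=np.linalg.inv(np.array(s["world_from_camera"]));c=T[:3,:3]@np.array(X)+T[:3,3];u=np.array(s["K"])@c;return u[:2]/u[2]
def save(s,n): cv2.imwrite("pics/"+n,cv2.cvtColor(s["img"],cv2.COLOR_RGB2BGR))
E
python3 - <<'E'
from h import *
np.set_printoptions(precision=4,suppress=True)
S=[manip.snapshot(n) for n in("scene","top")]
for s,n in zip(S,("scene","top")):
    save(s,n+"0.png"); print(n,np.array(s["world_from_camera"]),np.array(s["K"]))
for l in ["stop_top","reset_top","speed_mark","mill","mill_jar"]:
    r=[]
    for s in S:
        o=manip.pinpoint(l,s); print(l,[(np.round(x["point"],1),round(x["score"],2)) for x in o[:2]])
        if o:r.append(ray(s,o[0]["point"]))
    if len(r)==2: print(tri(r))
print(manip.sense(),manip.tips_ahead)
E
```

```text
scene [[-0.1372  0.5534 -0.8216  1.4892]
 [ 0.9905  0.0847 -0.1083  0.1077]
 [ 0.0096 -0.8286 -0.5597  0.8131]
 [ 0.      0.      0.      1.    ]] [[470.1907   0.     282.7953]
 [  0.     470.1907 216.9051]
 [  0.       0.       1.    ]]
top [[-0.0158 -0.9974  0.0701  0.4014]
 [-0.9994  0.0179  0.0288 -0.0246]
 [-0.03   -0.0696 -0.9971  1.1836]
 [ 0.      0.      0.      1.    ]] [[383.7555   0.     280.8346]
 [  0.     383.7555 205.5989]
 [  0.       0.       1.    ]]
stop_top [(array([215.9, 216.9]), 0.56)]
stop_top [(array([348.7, 174.2]), 0.67)]
(array([ 0.5549, -0.1804,  0.1594]), [np.float64(0.0022325989757017053), np.float64(0.0022325989757016823)])
reset_top [(array([236.3, 245.7]), 0.38)]
reset_top []
speed_mark [(array([209.2, 233.6]), 0.51)]
speed_mark [(array([346.7, 143.1]), 0.42)]
(array([ 0.6372, -0.1752,  0.1682]), [np.float64(0.001319847042461718), np.float64(0.001319847042461815)])
mill [(array([222.7, 276.5]), 0.84)]
mill [(array([335.9, 170.8]), 0.64)]
(array([ 0.5904, -0.165 , -0.0025]), [np.float64(0.0018350759655480038), np.float64(0.0018350759655479992)])
mill_jar [(array([334.5, 230.5]), 0.69)]
mill_jar [(array([239.4, 183.1]), 0.71)]
(array([0.5391, 0.1148, 0.1393]), [np.float64(0.003666116203897976), np.float64(0.0036661162038979615)])
{'t': 0.6, 'q': array([ 1.1205,  0.5275,  1.4327, -0.    ,  1.1814, -0.1785]), 'qd': array([-0.0001, -0.0023,  0.0013, -0.0026,  0.0006,  0.0014]), 'tau': array([ -0.0004, -44.2048, -17.8328,  -0.0002,   0.0011,  -0.    ]), 'tcp_pos': array([0.1678, 0.602 , 0.2563]), 'tool_rot': array([ 0.1355,  0.9908, -0.    ,  0.    ]), 'force': array([ 0.1912, -0.0239,  0.2485]), 'ft_torque': array([-0.01  ,  0.0103,  0.038 ]), 'finger_gap': 1.0013256848341643} 0.025
```

Run:
```python
import cv2
a=cv2.imread("pics/scene0.png");b=cv2.imread("pics/top0.png")
cv2.imwrite("pics/sc.png",cv2.resize(a[170:310,130:330],None,fx=4,fy=4,interpolation=3))
cv2.imwrite("pics/tc.png",cv2.resize(b[100:240,260:410],None,fx=4,fy=4,interpolation=3))
```

```text
(no output)
```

View pics/scene0.png

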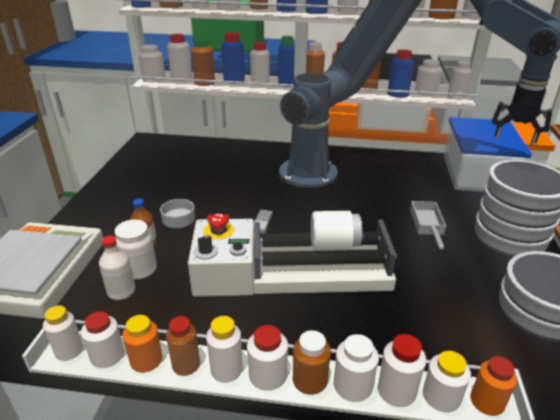

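View pics/top0.png

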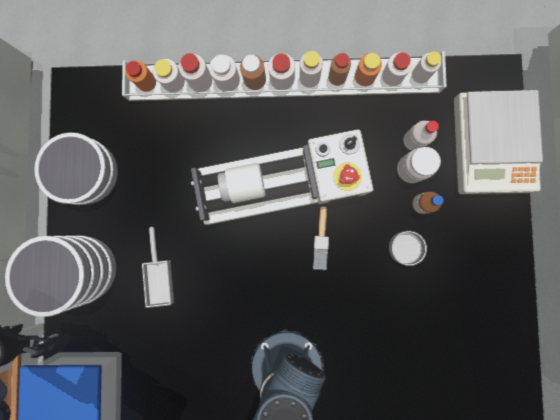

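View pics/sc.png

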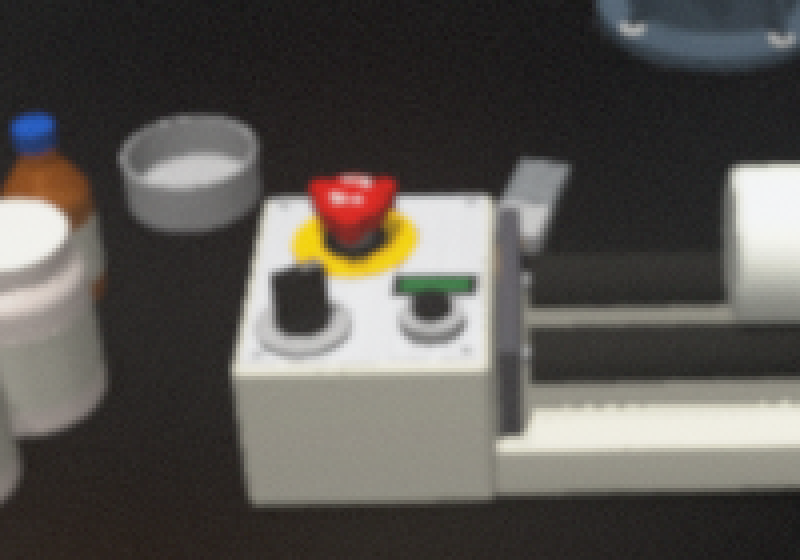

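View pics/tc.png

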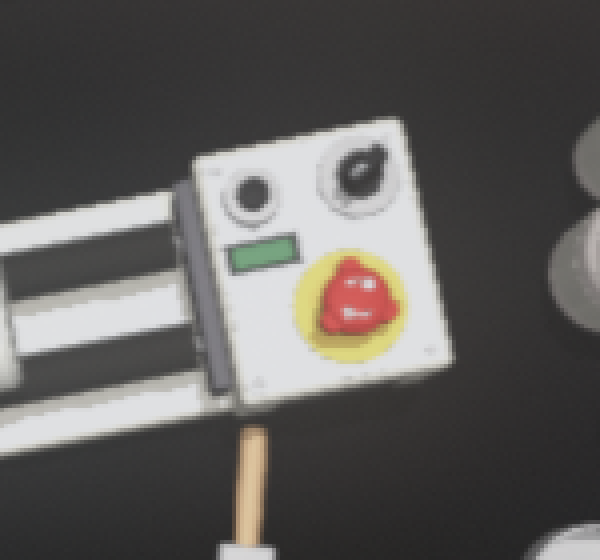

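Run:
```python
from h import *
np.set_printoptions(precision=4,suppress=True)
S=[manip.snapshot(n) for n in("scene","top")]
t=S[1]; 
P=lambda c:(260+c[0]/4-.375,100+c[1]/4-.375)
Q=lambda c:(130+c[0]/4-.375,170+c[1]/4-.375)
c=[onz(t,P(x),.12) for x in[(193,158),(402,118),(452,360),(238,405)]]
print("top corners",np.array(c))
m=np.mean(c,0);x=(c[0]+c[1]-c[2]-c[3]);yw=np.degrees(np.arctan2(x[1],x[0]));print(m,yw)
y=(c[0]+c[3]-c[1]-c[2]);print(np.degrees(np.arctan2(y[1],y[0]))-90, np.linalg.norm(x)/2,np.linalg.norm(y)/2)
s=S[0]
d=[onz(s,Q(x),.12) for x in[(495,370),(234,372),(266,197),(490,195)]]
print("scene",np.array(d),np.mean(d,0));x=(d[0]+d[1]-d[2]-d[3]);print(np.degrees(np.arctan2(x[1],x[0])),np.linalg.norm(x)/2)
print("reset top", onz(t,P((254,194)),.138), onz(s,Q((433,298)),.138))
print("lobes",[onz(t,P(x),.152) for x in[(350,266),(330,325),(388,309)]])
for yy in (yw,):
  a=np.radians(yy);R=np.array([[np.cos(a),-np.sin(a)],[np.sin(a),np.cos(a)]])
  for n,p in dict(stop=(-.036,-.012),reset=(.052,.04),dial=(.052,-.036)).items(): print(n,m[:2]+R@p)
```

```text
top corners [[ 0.6619 -0.0728  0.12  ]
 [ 0.6869 -0.2195  0.12  ]
 [ 0.5159 -0.2487  0.12  ]
 [ 0.4874 -0.1004  0.12  ]]
[ 0.588  -0.1604  0.12  ] 9.336387286516189
10.287203244922381 0.17504105958818147 0.1499364433701801
scene [[ 0.6664 -0.0679  0.12  ]
 [ 0.6904 -0.2156  0.12  ]
 [ 0.5152 -0.2488  0.12  ]
 [ 0.4908 -0.1049  0.12  ]] [ 0.5907 -0.1593  0.12  ]
11.314100525772066 0.1789039721113997
reset top [ 0.6314 -0.1134  0.138 ] [ 0.6279 -0.112   0.138 ]
lobes [array([ 0.5776, -0.1757,  0.152 ]), array([ 0.5378, -0.1611,  0.152 ]), array([ 0.5478, -0.2003,  0.152 ])]
stop [ 0.5545 -0.178 ]
reset [ 0.6329 -0.1124]
dial [ 0.6452 -0.1874]
```

play_rows([
  [[0,0,-0.05,0,0,0],[0,0,-0.05,0,0,0],[-0.039,-0.043,0,0,0,0],[-0.039,-0.043,0,0,0,0],[-0.039,-0.043,0,0,0,0],[-0.039,-0.043,0,0,0,0],[-0.039,-0.043,0,0,0,0],[-0.039,-0.043,0,0,0,0],[-0.039,-0.043,0,0,0,0],[-0.039,-0.043,0,0,0,0]],
], fingers=0, squeeze=40)

```text
t: 1.95
tcp_pos: [0.3766, 0.1852, 0.3567]
tool_rot: [0.135, 0.991, 0.0, 0.001]
force: [1.1, -0.3, -0.1]
finger_gap: 0.0
```

play_rows([
  [[-0.039,-0.043,0,0,0,0],[-0.039,-0.043,0,0,0,0],[-0.039,-0.043,0,0,0,0],[-0.039,-0.043,0,0,0,0],[-0.039,-0.043,0,0,0,0],[0,0,0,0,0,10.5],[0,0,0,0,0,10.5],[0,0,0,0,0,10.5],[0,0,0,0,0,10.5],[0,0,0,0,0,10.5]],
])

```text
t: 3.2
tcp_pos: [0.506, -0.0726, 0.3564]
tool_rot: [0.562, 0.827, 0.0, 0.0]
force: [-0.2, -0.4, -0.2]
finger_gap: -0.001
```

Run:
```python
from h import *
np.set_printoptions(precision=4,suppress=True)
S=[manip.snapshot(n) for n in("scene","top")]
for s,n in zip(S,("scene","top")): save(s,n+"1.png")
for l in ["stop_top","reset_top","speed_mark","mill"]:
    r=[]
    for s in S:
        o=manip.pinpoint(l,s); print(l,[(np.round(x["point"],1),round(x["score"],2)) for x in o[:2]])
        if o:r.append(ray(s,o[0]["point"]))
    if len(r)==2: print(tri(r))
p=manip.sense()["tcp_pos"];print([proj(s,p-[0,0,.025]) for s in S])
a=S[0]["img"][:,:,::-1];b=S[1]["img"][:,:,::-1]
cv2.imwrite("pics/sc1.png",cv2.resize(a[100:290,130:330],None,fx=3,fy=3,interpolation=3))
cv2.imwrite("pics/tc1.png",cv2.resize(b[100:300,200:410],None,fx=3,fy=3,interpolation=3))
```

```text
stop_top [(array([219. , 217.6]), 0.49)]
stop_top []
reset_top [(array([236.3, 246.5]), 0.56)]
reset_top []
speed_mark [(array([207.2, 236.3]), 0.48), (array([333.3, 229.3]), 0.26)]
speed_mark [(array([344., 147.]), 0.39)]
(array([ 0.6312, -0.176 ,  0.1551]), [np.float64(0.007812953521142517), np.float64(0.007812953521142505)])
mill [(array([223.3, 276.2]), 0.64)]
mill []
[array([262.1007, 148.2786]), array([313.0138, 185.0083])]
```

View pics/sc1.png

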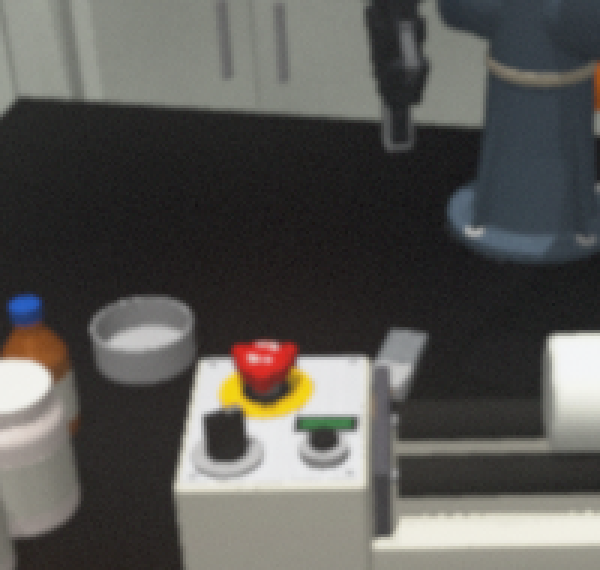

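View pics/tc1.png

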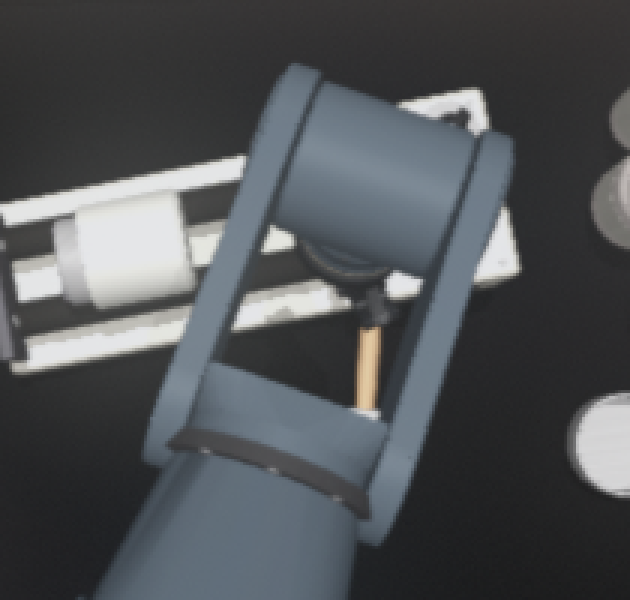

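play_rows([
  [[-0.0587,0.0037,0,0,0,0],[-0.0587,0.0037,0,0,0,0],[0,0,0.055,0,0,0],[0,0,0.055,0,0,0],[0,0,0.045,0,0,0],[0,0,0.005,0,0,0],[0,0,0,0,0,0]],
])

```text
t: 4.58
tcp_pos: [0.5576, -0.1791, 0.1972]
tool_rot: [0.56, 0.829, 0.0, 0.001]
force: [-0.5, -0.7, 0.3]
finger_gap: -0.003
```

Run:
```python
from h import *
s=manip.snapshot("scene");a=s["img"][:,:,::-1]
q=manip.sense();print(q["tcp_pos"],q["force"],proj(s,q["tcp_pos"]-[0,0,.025]))
cv2.imwrite("pics/sc2.png",cv2.resize(a[140:290,150:300],None,fx=4,fy=4,interpolation=3))
```

```text
[ 0.55812475 -0.17932081  0.19815871] [0.00324265 0.04227582 0.52287344] [216.50671015 213.13278345]
```

View pics/sc2.png

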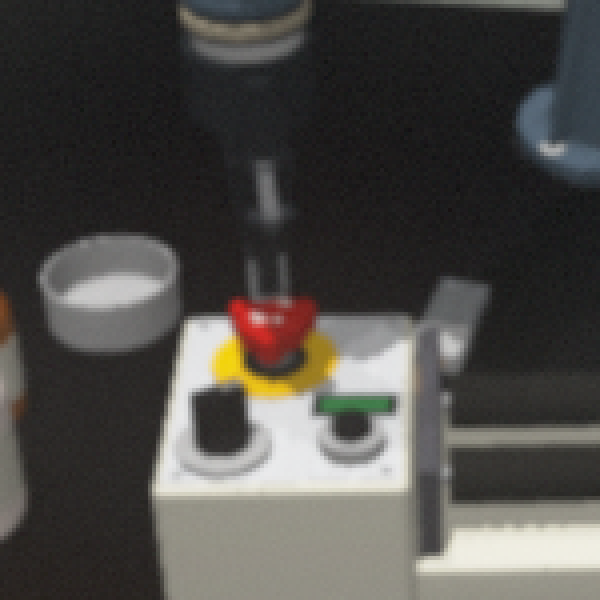

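play_rows([
  [[0,0,0.01,0,0,0],[0,0,0.004,0,0,0],[0,0,0,0,0,0]],
])

```text
t: 5.0
tcp_pos: [0.5574, -0.179, 0.1835]
tool_rot: [0.56, 0.829, 0.0, 0.001]
force: [-1.4, 1.0, 5.6]
finger_gap: -0.002
```

play_rows([
  [[0,0,0.003,0,0,0],[0,0,0.003,0,0,0],[0,0,0,0,0,0]],
])

```text
t: 5.38
tcp_pos: [0.5576, -0.179, 0.1779]
tool_rot: [0.56, 0.829, 0.0, 0.001]
force: [-0.4, 1.0, 5.6]
finger_gap: -0.001
```

play_rows([
  [[0,0,0.002,0,0,0],[0,0,0.001,0,0,0],[0,0,0,0,0,0]],
])

```text
t: 5.75
tcp_pos: [0.5575, -0.179, 0.1752]
tool_rot: [0.56, 0.829, 0.0, 0.001]
force: [-1.1, 0.0, 7.3]
finger_gap: 0.001
```

play_rows([
  [[0,0,0.001,0,0,0],[0,0,0.001,0,0,0],[0,0,0,0,0,0]],
])

```text
t: 6.12
tcp_pos: [0.5576, -0.1791, 0.1748]
tool_rot: [0.56, 0.829, 0.0, 0.002]
force: [-3.2, 1.1, 16.1]
finger_gap: 0.001
```

play_rows([
  [[0,0,-0.012,0,0,0],[0,0,-0.012,0,0,0],[0.0375,-0.038,0,0,0,0],[0,0,0,0,0,0],[0,0,0.02,0,0,0],[0,0,0.017,0,0,0],[0,0,0,0,0,0]],
])

```text
t: 7.0
tcp_pos: [0.5074, -0.158, 0.1575]
tool_rot: [0.56, 0.829, -0.0, -0.001]
force: [-0.0, 0.7, -0.5]
finger_gap: 0.001
```

Run:
```python
from h import *
s=manip.snapshot("scene");a=s["img"][:,:,::-1]
q=manip.sense();print(q["tcp_pos"],q["force"],proj(s,q["tcp_pos"]-[0,0,.025]))
print([(np.round(x["point"],1),x["score"]) for x in manip.pinpoint("stop_top",s)])
A=np.array([.556,-.178]);d=q["tcp_pos"][:2]-A
print("u,w",d@[-.3728,.928],d@[.928,.3728],"proj top",proj(s,[*A,.1525]))
r=manip.regions_of("stop_top",s)
for x in r[:1]:
  print(x["rect"],x["score"],np.argwhere(x["pixels"]).mean(0)[::-1])
cv2.imwrite("pics/sc3.png",cv2.resize(a[170:270,170:270],None,fx=6,fy=6,interpolation=3))
```

```text
[ 0.50790091 -0.15832294  0.15816204] [-0.06439855  0.39307583 -0.68388119] [230.41475737 216.08111182]
[(array([216.9, 220.1]), 0.7)]
u,w 0.03619165518030115 -0.03730034337656228 proj top [217.81842473 219.64184409]
[207.9, 215.2, 227.7, 233.0] 0.62 [217.38275862 222.75517241]
```

View pics/sc3.png

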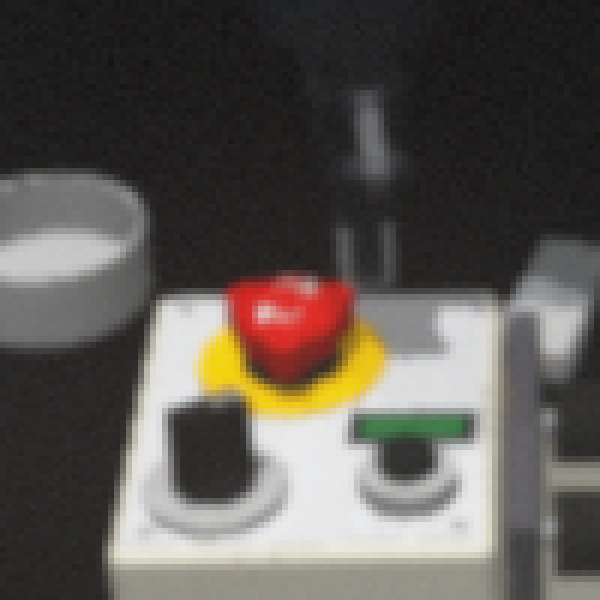

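play_rows([
  [[0,0.004,0,0,0,0],[0,0.004,0,0,0,0],[0,0.002,0,0,0,0],[0,0,0,0,0,0]],
])

```text
t: 7.65
tcp_pos: [0.517, -0.1543, 0.1584]
tool_rot: [0.56, 0.829, -0.0, 0.0]
force: [-0.3, -1.0, -0.6]
finger_gap: 0.0
```

play_rows([
  [[0,0.002,0,0,0,0],[0,0.002,0,0,0,0],[0,0,0,0,0,0]],
])

```text
t: 8.02
tcp_pos: [0.5207, -0.1528, 0.1583]
tool_rot: [0.56, 0.829, 0.0, 0.0]
force: [-0.2, -0.2, -0.3]
finger_gap: 0.003
```

play_rows([
  [[0,0.002,0,0,0,0],[0,0.002,0,0,0,0],[0,0.002,0,0,0,0],[0,0,0,0,0,0]],
])

```text
t: 8.52
tcp_pos: [0.5251, -0.1502, 0.158]
tool_rot: [0.56, 0.829, -0.0, -0.001]
force: [-4.0, 0.4, 0.7]
finger_gap: -0.001
```

```bash
cat > look.py <<'E'
from h import *
import sys
n=sys.argv[1]
s=manip.snapshot("scene");a=s["img"][:,:,::-1]
q=manip.sense();print(q["t"],q["tcp_pos"],q["force"])
A=np.array([.556,-.178]);d=q["tcp_pos"][:2]-A
print("u,w",d@[-.3728,.928],d@[.928,.3728])
print([(np.round(x["point"],1),x["score"]) for x in manip.pinpoint("stop_top",s)])
cv2.imwrite(f"pics/{n}.png",cv2.resize(a[170:270,170:270],None,fx=6,fy=6,interpolation=3))
E
python3 look.py sc4
```

```text
8.575 [ 0.52510408 -0.1501864   0.15800965] [-3.1389683   0.27591482  1.06842636]
u,w 0.03732902149177792 -0.01830250405842055
[(array([215.1, 218.3]), 0.7)]
```

View pics/sc4.png

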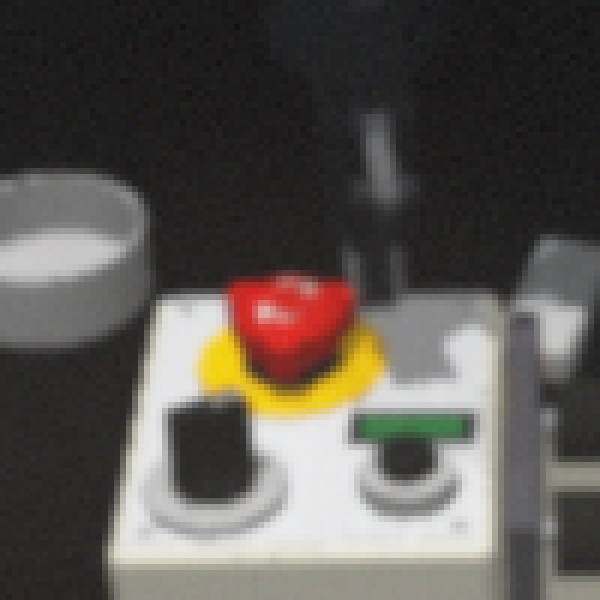

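play_rows([
  [[0,0.002,0,0,0,0],[0,0.002,0,0,0,0],[0,0.002,0,0,0,0],[0,0,0,0,0,0]],
])

```text
t: 9.12
tcp_pos: [0.5303, -0.1466, 0.158]
tool_rot: [0.56, 0.829, 0.0, -0.002]
force: [-4.6, 4.2, 2.6]
finger_gap: 0.001
```

```bash
python3 look.py sc5
```

```text
9.175 [ 0.53030389 -0.14662293  0.15799284] [-5.39733742  5.02574019  2.08504163]
u,w 0.038697432887292334 -0.012148616368868213
[(array([217.8, 218.2]), 0.51)]
```

View pics/sc5.png

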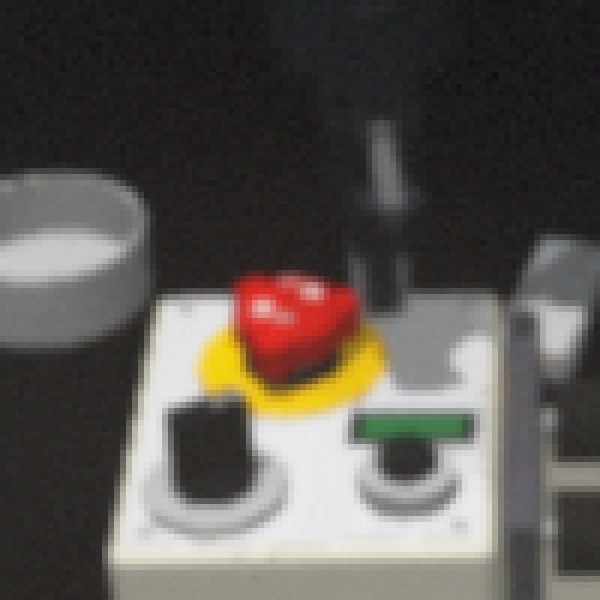

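play_rows([
  [[0,-0.01,0,0,0,0],[0,-0.01,0,0,0,0],[-0.01,0,0,0,0,0],[0,0.005,0,0,0,0],[0.003,0.004,0,0,0,0],[0,0,0,0,0,0]],
])

```text
t: 9.98
tcp_pos: [0.5248, -0.1589, 0.1584]
tool_rot: [0.56, 0.829, 0.0, 0.001]
force: [-0.6, -0.2, 0.2]
finger_gap: -0.002
```

```bash
python3 look.py sc6
```

```text
10.025 [ 0.52471866 -0.15883248  0.15836247] [-1.17796369 -0.43083264 -0.28806083]
u,w 0.02944914311559603 -0.02188342920785158
[(array([217. , 218.3]), 0.7)]
```

View pics/sc6.png

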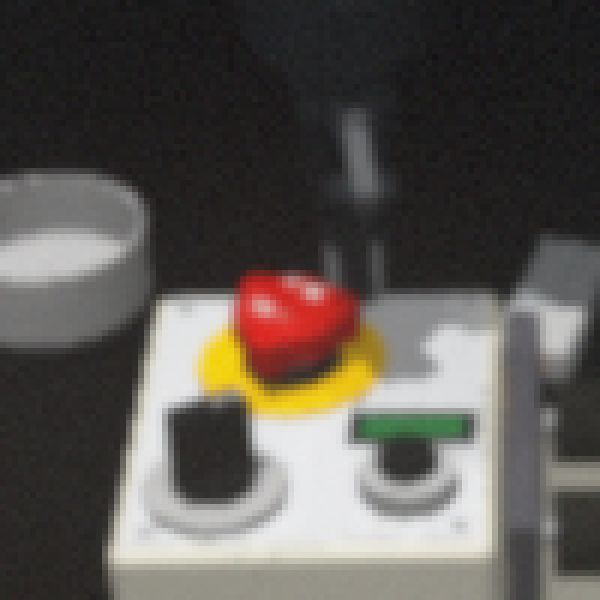

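play_rows([
  [[0.002,0.003,0,0,0,0],[0.0015,0.003,0,0,0,0],[0,0,0,0,0,0]],
])

```text
t: 10.45
tcp_pos: [0.5277, -0.1526, 0.158]
tool_rot: [0.56, 0.829, 0.0, -0.001]
force: [-2.7, 1.6, 0.9]
finger_gap: 0.0
```

play_rows([
  [[0.001,0.002,0,0,0,0],[0.0005,0.002,0,0,0,0],[0,0,0,0,0,0]],
])

```text
t: 10.82
tcp_pos: [0.5311, -0.1499, 0.1581]
tool_rot: [0.56, 0.829, 0.0, -0.001]
force: [-3.7, 1.7, -0.5]
finger_gap: -0.003
```

```bash
python3 look.py sc7
```

```text
10.875 [ 0.53105905 -0.14998964  0.15813249] [-3.16620354  3.20919822 -0.72890672]
u,w 0.03529160239839064 -0.012702938133853401
[(array([217.7, 217.8]), 0.85), (array([209.8, 234.6]), 0.71), (array([334.5, 229.8]), 0.57)]
```

View pics/sc7.png

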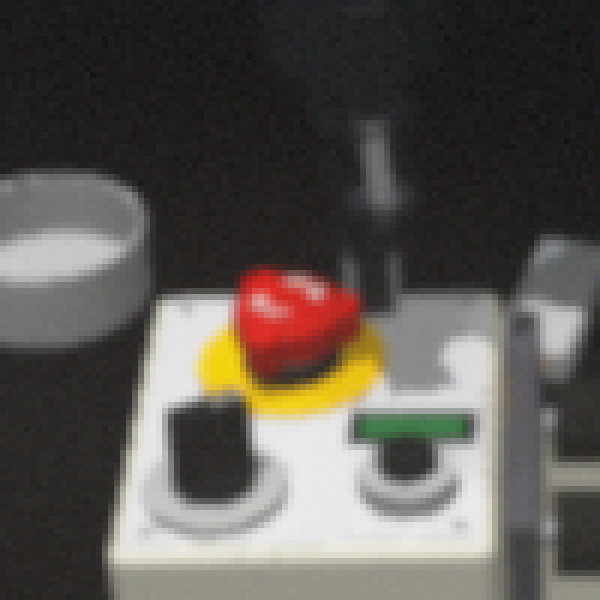

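play_rows([
  [[-0.001,0.002,0,0,0,0],[0,0.002,0,0,0,0],[0,0,0,0,0,0]],
])

```text
t: 11.3
tcp_pos: [0.5348, -0.1489, 0.1587]
tool_rot: [0.56, 0.829, 0.0, -0.001]
force: [-5.5, 4.5, 4.3]
finger_gap: -0.001
```

play_rows([
  [[-0.0005,0.002,0,0,0,0],[-0.0005,0.002,0,0,0,0],[0,0,0,0,0,0]],
])

```text
t: 11.68
tcp_pos: [0.5386, -0.1478, 0.1585]
tool_rot: [0.56, 0.829, 0.001, -0.002]
force: [-5.2, 5.5, 4.5]
finger_gap: 0.0
```

```bash
python3 look.py sc8
```

```text
11.725 [ 0.53851834 -0.14780925  0.15855511] [-6.1208896   5.37475463  4.51630102]
u,w 0.03453418160403763 -0.004967862636052072
[(array([215.6, 217.3]), 0.8), (array([178. , 218.2]), 0.6)]
```

View pics/sc8.png

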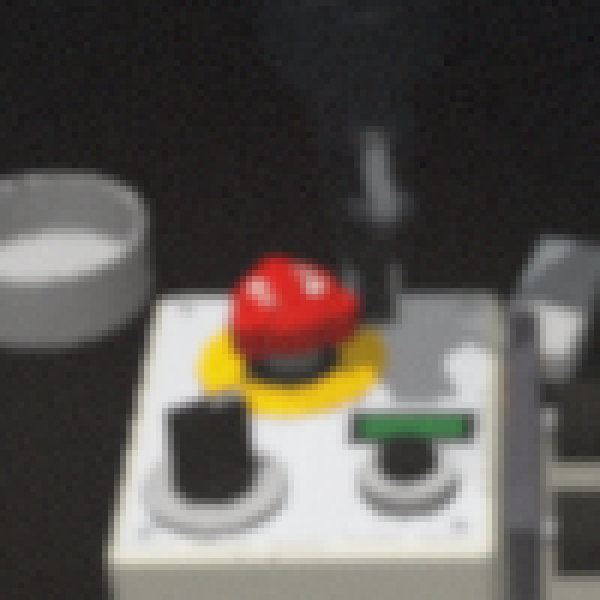

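play_rows([
  [[0,0.0015,0,0,0,0],[0,0,0,0,0,0],[0,-0.008,0,0,0,0],[0,-0.012,0,0,0,0],[0.01,-0.01,0,0,0,0],[0,0,0,0,0,0]],
])

```text
t: 12.52
tcp_pos: [0.5098, -0.151, 0.1587]
tool_rot: [0.56, 0.829, 0.0, 0.001]
force: [0.7, -0.9, -0.6]
finger_gap: 0.002
```

```bash
python3 look.py sc9
```

```text
12.575 [ 0.51050827 -0.15136885  0.15885141] [-0.92505247  0.04969794 -0.25653482]
u,w 0.041673026859696545 -0.032288227008686686
[(array([214.9, 219. ]), 0.51)]
```

View pics/sc9.png

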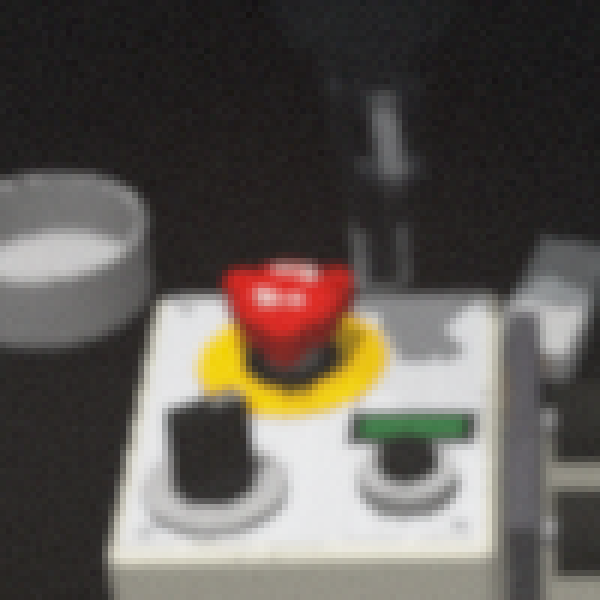

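play_rows([
  [[0,0,-0.04,0,0,0],[0,0,-0.03,0,0,0],[-0.003,0.0425,0,0,0,0],[-0.003,0.0425,0,0,0,0],[-0.003,0.0417,0,0,0,0],[0,0,0.03,0,0,0],[0,0,0.02,0,0,0],[0,0,0,0,0,0]],
])

```text
t: 13.62
tcp_pos: [0.6301, -0.1116, 0.1766]
tool_rot: [0.56, 0.829, -0.0, -0.001]
force: [0.0, -0.5, 1.2]
finger_gap: -0.0
```

```bash
python3 look.py sc10; python3 -c "
from h import *
s=manip.snapshot('scene');p=manip.sense()['tcp_pos'];print(proj(s,p-[0,0,.025]),proj(s,[p[0],p[1],.138]),[x['point'] for x in manip.pinpoint('reset_top',s)])"
```

```text
13.675 [ 0.63080503 -0.11194141  0.17791108] [-0.35219315 -0.68869203  0.65985912]
u,w 0.033415060228585834 0.09404571380161357
[(array([214.7, 217.8]), 0.77)]
[237.13931785 239.42563169] [237.44974994 244.99363359] [[238.8, 246.7], [426.9, 221.6]]
```

View pics/sc10.png

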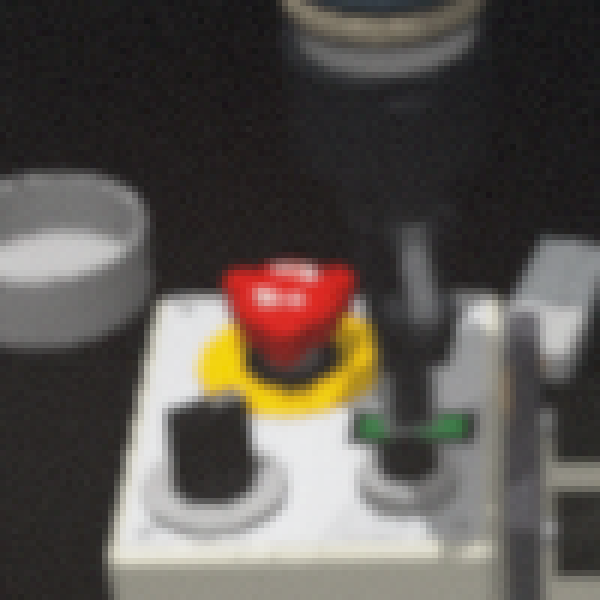

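play_rows([
  [[0,0,0.01,0,0,0],[0,0,0.004,0,0,0],[0,0,0.003,0,0,0],[0,0,0,0,0,0]],
])

```text
t: 14.32
tcp_pos: [0.6304, -0.112, 0.1617]
tool_rot: [0.56, 0.829, -0.0, 0.0]
force: [-0.9, 0.1, 4.5]
finger_gap: -0.0
```

play_rows([
  [[0,0,0.002,0,0,0],[0,0,0.001,0,0,0],[0,0,0,0,0,0]],
])

```text
t: 14.7
tcp_pos: [0.6304, -0.1119, 0.1609]
tool_rot: [0.56, 0.829, -0.0, 0.001]
force: [-3.6, 1.6, 14.4]
finger_gap: 0.002
```

```bash
python3 look.py sc11; python3 -c "
from h import *
s=manip.snapshot('top');save(s,'top11.png');cv2.imwrite('pics/tc11.png',cv2.resize(s['img'][100:200,290:390,::-1],None,fx=6,fy=6,interpolation=3));q=manip.sense();print(q['force'],q['ft_torque'],q['q'])"
```

```text
14.75 [ 0.63035002 -0.11194938  0.16092457] [-4.30797626  1.13718566 14.7830499 ]
u,w 0.033577290198625695 0.09362049139349031
[(array([216.6, 217.8]), 0.49), (array([425.7, 219.6]), 0.38)]
[-4.32343077  0.63769658 14.42951749] [ 0.19586939  0.770425   -0.04965355] [-3.49854481e-01  6.60007594e-01  1.47575451e+00 -4.64397446e-04
  1.00475936e+00 -7.32618776e-01]
```

View pics/sc11.png

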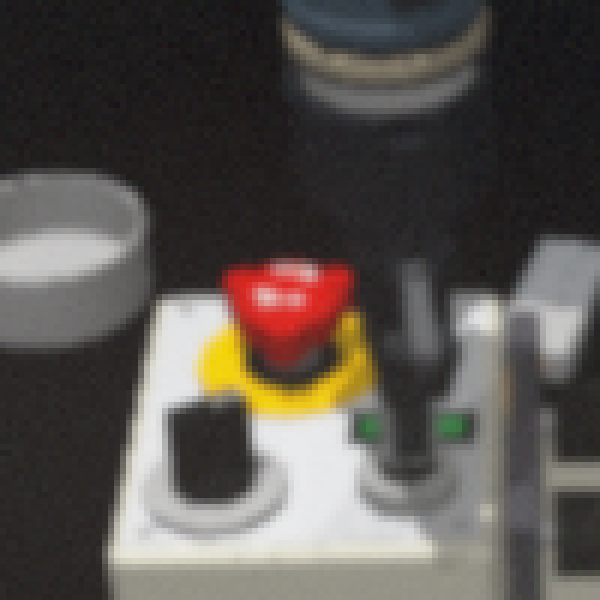

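View pics/tc11.png

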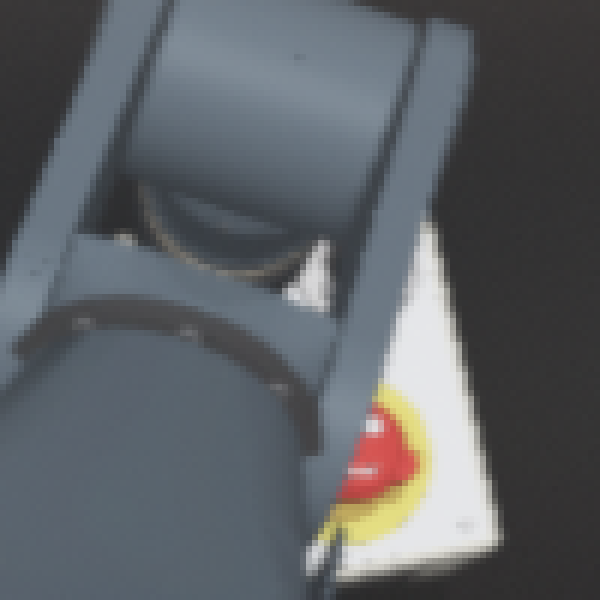

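play_rows([
  [[0,0,0.001,0,0,0],[0,0,0.001,0,0,0],[0,0,0,0,0,0]],
])

```text
t: 15.22
tcp_pos: [0.6304, -0.1119, 0.1607]
tool_rot: [0.56, 0.829, -0.0, 0.001]
force: [-7.7, 1.3, 23.7]
finger_gap: -0.004
```

play_rows([
  [[0,0,-0.005,0,0,0],[0,0,0,0,0,0]],
])

```text
t: 15.48
tcp_pos: [0.6305, -0.112, 0.1621]
tool_rot: [0.56, 0.829, 0.0, 0.001]
force: [-1.0, -0.6, 4.0]
finger_gap: -0.003
```

play_rows([
  [[0,0,-0.001,0,0,0],[0,0,0,0,0,0]],
])

```text
t: 15.72
tcp_pos: [0.6305, -0.112, 0.1621]
tool_rot: [0.56, 0.829, -0.0, 0.0]
force: [-0.8, 0.5, 3.3]
finger_gap: 0.0
```

play_rows([
  [[0,0,-0.002,0,0,0],[0,0,0,0,0,0]],
])

```text
t: 15.98
tcp_pos: [0.6305, -0.112, 0.1641]
tool_rot: [0.56, 0.829, -0.0, 0.0]
force: [0.8, -0.5, 2.9]
finger_gap: -0.003
```

play_rows([
  [[0,0,-0.002,0,0,0],[0,0,0,0,0,0]],
])

```text
t: 16.23
tcp_pos: [0.6304, -0.1118, 0.1661]
tool_rot: [0.56, 0.829, 0.0, -0.0]
force: [-0.4, -0.4, 1.2]
finger_gap: -0.0
```

play_rows([
  [[0,0,-0.005,0,0,0],[0,0,-0.03,0,0,0],[0,0,-0.06,0,0,0],[0,0,-0.06,0,0,0],[0.05,-0.02,0,0,0,0],[0.06,-0.02,0,0,0,0],[0.06,-0.02,0,0,0,0],[0.06,-0.02,0,0,0,0],[0.06,-0.02,0,0,0,0],[0,0,0,0,0,0]],
])

```text
t: 17.48
tcp_pos: [0.427, 0.1202, 0.3212]
tool_rot: [0.557, 0.83, -0.001, -0.002]
force: [-0.1, -0.2, 0.1]
finger_gap: -0.005
```

```bash
python3 look.py sc12
python3 - <<'E'
from h import *
S=[manip.snapshot(n) for n in("scene","top")]
a=cv2.imread("pics/top0.png");b=S[1]["img"][:,:,::-1]
cv2.imwrite("pics/cmp.png",np.vstack([cv2.resize(x[100:220,280:460],None,fx=2.4,fy=2.4,interpolation=3) for x in(a,b)]))
save(S[0],"sceneF.png")
for l in ["stop_top","speed_mark","mill_jar","reset_top"]:
  r=[]
  for s in S:
    o=manip.pinpoint(l,s)
    if o: print(l,o[0]["point"]); r.append(ray(s,o[0]["point"]))
  if len(r)==2: print(tri(r)[0])
E
```

```text
17.525 [0.42954892 0.11889192 0.32159343] [-0.02624626 -0.07348708 -0.16165144]
u,w 0.32265666105717644 -0.006665296238364087
[(array([216.1, 217.8]), 0.7)]
stop_top [216.3, 216.8]
stop_top [323.0, 147.9]
[ 0.62292002 -0.13312443  0.20795988]
speed_mark [209.3, 233.5]
speed_mark [346.5, 143.3]
[ 0.63673595 -0.17486088  0.1681918 ]
mill_jar [332.6, 230.2]
mill_jar [239.2, 183.5]
[0.53821198 0.11270519 0.13953578]
reset_top [236.4, 246.2]
reset_top [325.2, 147.3]
[ 0.63358343 -0.11689747  0.13584607]
```

View pics/sc12.png

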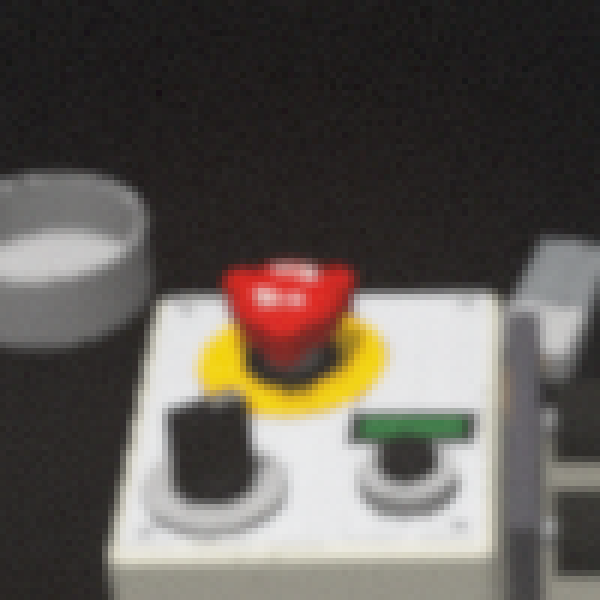

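View pics/cmp.png

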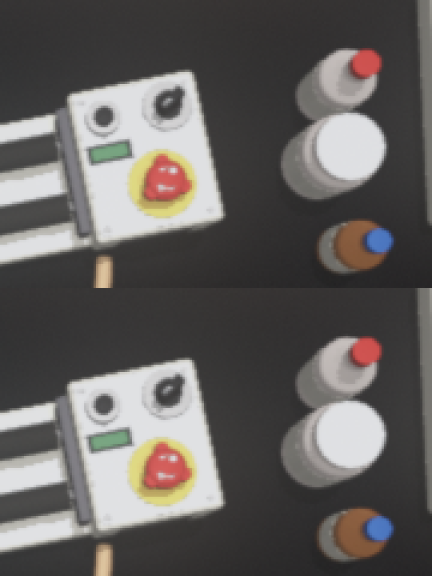

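View pics/sceneF.png

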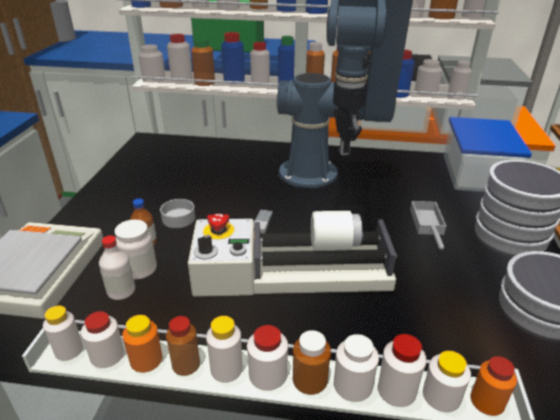

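The final pictures match the starting ones: stop out with its head back at rest, reset out, dial, jar and bench items unmoved. The arm is clear, so I'm handing in.

```bash
python3 -c "
from station import manip
print(manip.sign_off(), manip.sense()['t'])"
```

```text
the job is handed in; nothing more can be done
the job is handed in; nothing more can be done
```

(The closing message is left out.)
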